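# Click the shelf divider up to the case of cans

### The arm

A 6-joint arm with a two-finger parallel gripper is mounted at the origin on the work surface. World frame = base frame: x ahead of the robot, y to its left, z up, the work surface at z = 0. Lengths are in m, angles in rad, forces in N, time in s.
With the tool pointing down it reaches from about 0.35 to 0.925 m from the base axis. Payload 6.4 kg.
Tool frame: the origin (TCP) lies at the very end of the fingers, on their centre line; the grasp point (between the pads) lies behind it (env.grip_point_offset is the z of the grasp point in the tool frame, in m); z points along the fingers, y is the line along which they close (so a half turn about z gives the same grasp; the last joint's range is limited). The gripper opens to 85 mm and grips with 20 to 120 N. Pads are 22 mm wide; open, the fingers measure 114 mm over their backs; the gripper's body (76 mm by 85 mm) begins 54 mm behind the grasp point. The pads swing forward as they close: fully open they stand 13 mm farther back than shut.
Start: joints at [-0.174, 0.245, 1.558, -0, 1.339, -0.174], TCP at [0.65, 0, 0.231] pointing down, gripper open.
Joint ranges: [-3.13, 3.13], [-1.02, 2.26], [0.13, 2.54], [-0.95, 4.09], [0.21, 2.88], [-2.74, 2.74]. Speed limits (rad/s): [2.57, 2.57, 3.14, 3.14, 3.14, 3.14].

### API

Orientations are given as a rotation vector (axis times angle).
In Python, from station import env gives the robot as it stands. The module is installed in compiled form; this text tells all that it offers.
- The arm moves only by the tool drive_tool, never from a script. Its argument "commands" is a list of rows, each an object of numbers: "grip": the opening, from -1 (shut) to 1 (fully open); "x", "y", "z": the shift along the tool's x, y, z in cm; "ax", "ay", "az": the turn, a rotation vector about the tool's x, y, z in rad. In form: [{"grip": .., "x": .., "y": .., "z": .., "ax": .., "ay": .., "az": ..}, ...]. A call has 1 to 12 rows; each row shifts and turns the commanded pose from where the row before left it, along the tool's axes as they then stand; what a row does not reach is not made up. A row lasts 1/8 s, in which the tool goes at most 62.5 mm and 10.7 degrees, less where a joint would pass 70% of its speed; a pose out of reach is approached as far as the arm can. A call is refused whole if a number of a shift passes 6.25 or a number of a turn 0.188, either way. A call with a gripper value outside its range is refused whole. The fingers move at their own pace and stop on an object; "force" is the grip in N (left out, the last holds). Time passes only in rows, so rows that do not move let the fingers close. It gives the time, the measured TCP pose, the force, the opening and the grip force at its end, in the units of the state.
- env.get_obs(): the state, without advancing time (a new reading comes with each control period).
- env.camera(name): name is "scene" or "side" or "wrist"; returns a dict with "pixels" (480x640x3 uint8, blue, green, red), "K" (3x3 intrinsics, pixels), "camera_from_world" (4x4, takes a point from world to camera coordinates); the wrist camera has in their place "mount" (4x4, takes a point from camera to tool coordinates, whose origin is the TCP and whose axes are the flange's). Camera axes: x right, y down, z forward; pixel columns grow to the right and rows downward; lengths in m; the calibration is good to about 2 mm. The wrist camera is an equidistant fisheye: a pixel r from the principal point sees the ray r / f radians off the axis. A picture is of the moment at which its call begins: read the wrist's pose just before it. There is no depth.
- env.job_done(): hands the job in; it is judged then, once.
The state is a dict: "t": time; "joints": joint angles; "joint_vel": joint speeds; "joint_efforts": joint torques, N m; "ee_pos": TCP position; "ee_rot": TCP orientation; "force": force on the tool from outside, world axes, zero at the start; "ft_torque": the same for the moment, N m; "opening": finger opening in m; "grip_force": force on a finger pad.
Only numpy, scipy, OpenCV 4.12 (cv2) and the standard library are available. Lean on these libraries where they do the work, as an engineer would, in place of code of your own. Each camera call takes 0.05 s, during which the arm holds its last target. There are 200 camera calls.

### The job

The white lane divider on the counter shelf stands too far from the cut-down case of cans beside it. With the fingertips, push the divider gently along its front rail towards the case until its spring plunger clicks into the last notch before the divider would touch the case, and leave it standing there by itself. Push only: do not grip or squeeze the divider or pull up its plunger knob, do not shift the case, and leave the other goods where they are.

Things in the scene. Friction and masses are not known exactly. Their poses are not given: they have to be found in the camera images.
- deck_mid (a point): Middle of the grey liner of a low green wire counter shelf (fixed to the table; deck 600 mm along y, 300 mm along x, liner 34 mm above the table, wire ledge 106 mm high along the far side). Axes: x across the shelf away from the robot, y along it towards the case.
- rail_start (a point): First notch of the aluminium rail along the shelf's robot-side edge: the middle of the rail's 24 mm width, at its flat top 56 mm above the table; y runs along the rail towards the case. V notches 18 mm wide, 5 mm deep cross the rail here and every 40 mm along +y, eight in all (0 to 280 mm), with 22 mm flats between. The rail reaches 140 mm before and 460 mm beyond this point.
- divider: White lane divider on a grey carriage block; slides along the rail only, 20 mm past the end notches. Origin: middle of the block, over the rail's centre line, 78 mm above the table; axes as the rail. It sits in a notch when its origin is level with it along y. About 1.5 N slides it on the flats; from 7 mm either side the plunger pulls it in, a jump of a few mm; about 9 N pushes it out.
- push_face (a point): Middle of the carriage's flat side face away from the case, at divider y = -30 mm. The block is 60 mm along the rail (y -30 to +30), 56 mm across it (x -28 to +28 mm of this point) and 34 mm high, 61 to 95 mm above the table, so it stands 5 mm over the rail's top. Axes as the rail.
- blade_face (a point): Middle of the thin white blade's face that looks at the case, at divider y = +30 mm. The blade is 3 mm thick, 82 mm high (37 to 119 mm above the table) and reaches 141 mm to either side of this point across the shelf. A 26 mm wide foot runs along its bottom on the side away from the case. Axes as the rail.
- plunger (a joint): Spring plunger through the carriage, with a small roller at its lower end, in m: 0 to 0.0005 while the roller rides on the flat top of the rail, about +0.0047 when it has dropped into a notch, negative when its knob is pulled up. It lifts and drops by itself as the divider is pushed along.
- knob_top (a point): Top of the plunger's black knob (24 mm across, 18 mm high), above the middle of the carriage: 132 mm above the table on the flats, 128 mm in a notch.
- case_side (a point): Middle of the side face that looks at the divider, 22 mm above the liner, of a cut-down cardboard case with six cans (loose, about 2 kg; 214 mm across the shelf, 146 mm along it, carton 45 mm and cans 84 mm high), on the shelf on the +y side of the divider, square to it within about 1 degree. Axes of the case: y points into it, away from the divider.
- jar: Bystander: jar with a white lid, 72 mm across, 105 mm high, on the shelf's other end; origin at the centre of its underside.
- can_shelf: Bystander: can, 67 mm across, 80 mm high, on the shelf's other end beside the jar; origin at the centre of its underside.
- can_front: Bystander: can, 68 mm across, 80 mm high, on the table in front of the shelf; origin at the centre of its underside.
- tin: Bystander: flat tin, 85 mm across, 36 mm high, on the table in front of the shelf; origin at the centre of its underside.
- tape_roll: Bystander: roll of packing tape lying flat, 96 mm across, 48 mm high, on the table to the left; origin at the centre of its underside.
- carton: Bystander: standing food carton, 55 x 150 x 190 mm high, on the table right of the shelf; origin at the centre of its underside.
- marker: Bystander: marker pen, 122 mm long, 15 mm thick, lying on the table near the robot; origin at the middle of its underside.

How it is judged:
By the outcome, as a careful person would: the job done as asked, in the order asked, and still so for the second after the job is handed in, with the robot touching nothing.
It also fails if it takes over 38 s, if anything falls off the work surface, if the arm or the gripper's body presses on something with over 40 N, if the wrist force passes 120 N, or if a joint passes its speed limit or range.

## Working session

There is one attempt and no reset: what is moved stays moved. The work goes in short steps, Python scripts to look and compute and a tool call to move; the robot and the scene stay as the last step left them, time stands still between calls to the robot, and variables do not carry over. Pictures are saved under pics/ and viewed, at most 10 in all, crops included, and the job is handed in when it is done.

Besides the shell and the picture viewer there is one more tool, called after "Emit:" by a JSON object that holds its "api" and its "payload", one argument or row to a line. drive_tool: Moves the arm, as the interface text tells. Its arguments: {"type":"object","properties":{"commands":{"type":"array"},"force":{"type":"number"}},"required":["commands"]}

```bash
mkdir -p pics; python3 - <<'E'
from station import env
import cv2,json
import numpy as np
for n in ["scene","side"]:
    c=env.camera(n); cv2.imwrite(f"pics/{n}0.png",c["pixels"]); print(n,c["K"].tolist(),np.round(c["camera_from_world"],4).tolist())
o=env.get_obs();print(o, env.grip_point_offset)
E
```

```text
scene [[481.2831439249626, 0.0, 319.35386103112626], [0.0, 481.2831439249626, 235.86356189916057], [0.0, 0.0, 1.0]] [[-0.0582, 0.9983, 0.0045, 0.1023], [0.7676, 0.0476, -0.6391, -0.323], [-0.6382, -0.0337, -0.7691, 1.5344], [0.0, 0.0, 0.0, 1.0]]
side [[489.25898787678057, 0.0, 322.22410587044277], [0.0, 489.25898787678057, 241.7039694399955], [0.0, 0.0, 1.0]] [[0.7579, -0.6524, 0.0013, -0.4713], [-0.3233, -0.3774, -0.8678, 0.2385], [0.5666, 0.6572, -0.497, 0.9743], [0.0, 0.0, 0.0, 1.0]]
{'t': 0.1, 'joints': array([-1.74103431e-01,  2.45767844e-01,  1.55887157e+00, -7.96775733e-06,
        1.33870862e+00, -1.74091443e-01]), 'joint_vel': array([ 0.00072546, -0.00239095, -0.00220205, -0.00174099, -0.00101806,
        0.00090126]), 'joint_efforts': array([-3.55783277e-04, -4.30672574e+01, -3.27129292e+01, -1.74035663e-04,
        2.81168803e-03, -2.06976699e-05]), 'ee_pos': array([6.49505337e-01, 8.86827055e-05, 2.30286459e-01]), 'ee_rot': array([-2.22043914e+00, -2.22041661e+00,  1.59177390e-03]), 'force': array([-0.24897959,  0.34999546,  0.28606023]), 'ft_torque': array([ 0.04655523, -0.00954162,  0.01387973]), 'grip_force': 0.0, 'opening': 0.08533123880956194} -0.0187
```

View pics/scene0.png

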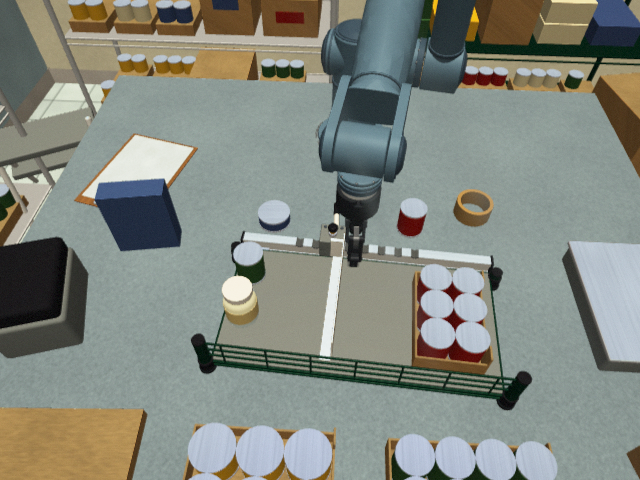

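View pics/side0.png

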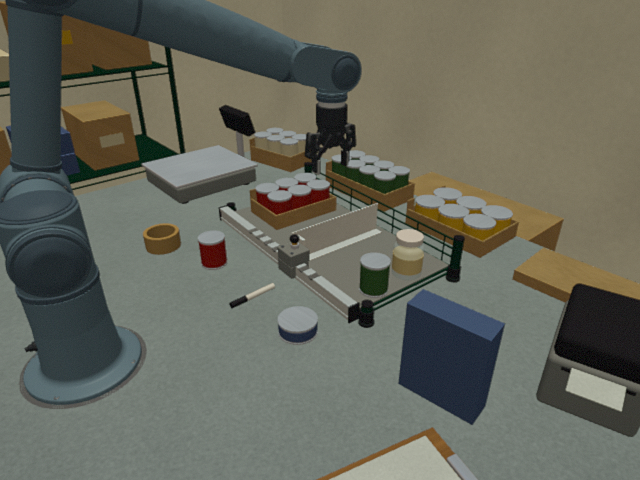

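The scene view, with image right ≈ +y, shows the rail from about (243,238) to (492,262), the carriage at (333,238), the case's near edge at about x=415 and the green can/jar at (248,262)/(239,298). I'll zoom in on both views.

```bash
cat > h.py <<'E'
import numpy as np
def ray(c,u,v):
    T=np.array(c["camera_from_world"]);R=T[:3,:3];d=R.T@np.linalg.inv(c["K"])@[u,v,1];return -R.T@T[:3,3],d
def onz(c,u,v,z):
    o,d=ray(c,u,v);return o+d*(z-o[2])/d[2]
def proj(c,p):
    T=np.array(c["camera_from_world"]);q=c["K"]@(T[:3,:3]@np.array(p)+T[:3,3]);return q[:2]/q[2]
E
python3 - <<'E'
import cv2
a=cv2.imread("pics/scene0.png")[215:375,230:500]
a=cv2.resize(a,None,fx=2.9,fy=2.9,interpolation=cv2.INTER_CUBIC); cv2.imwrite("pics/s1.png",a)
b=cv2.imread("pics/side0.png")[170:325,210:410]
b=cv2.resize(b,None,fx=3.8,fy=3.8,interpolation=cv2.INTER_CUBIC); cv2.imwrite("pics/d1.png",b)
E
```

```text
(no output)
```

View pics/s1.png

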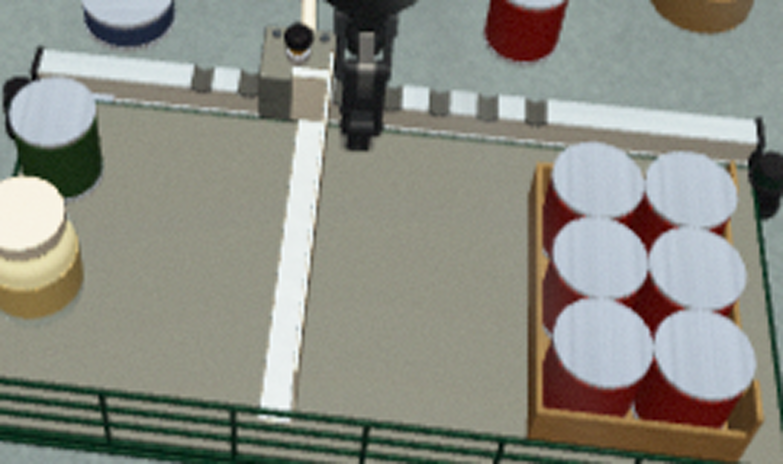

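View pics/d1.png

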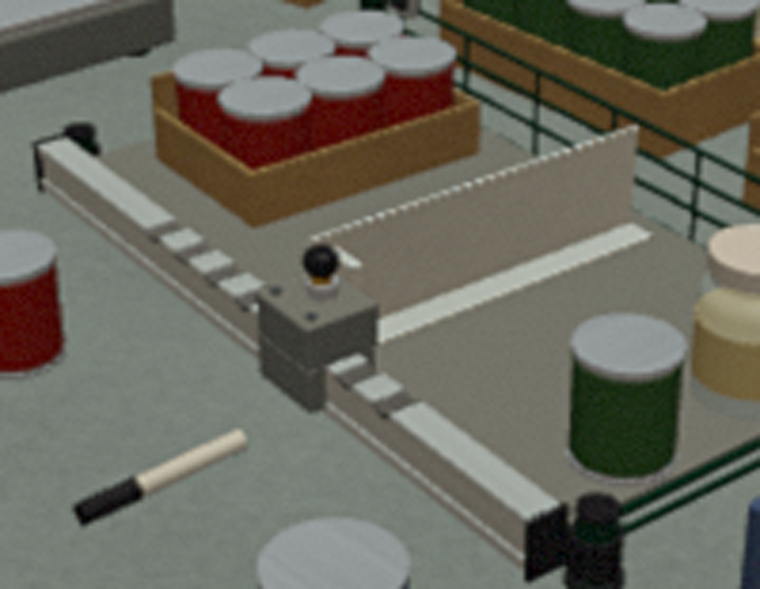

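The crops show notches at s1 x≈203…536 (y 79→113), with the carriage around notch 2. The case's near face has bottom corners in d1 at (255,222) and (478,150).

```bash
python3 - <<'E'
from station import env
from h import *
import cv2
S=env.camera("scene");D=env.camera("side")
s=lambda x,y,z:onz(S,230+x/2.9-.33,215+y/2.9-.33,z)
d=lambda x,y,z:onz(D,210+x/3.8-.37,170+y/3.8-.37,z)
n0=s(203,74,.056);n7=s(536,108,.056)
print("scene n0,n7",n0,n7,np.linalg.norm(n7-n0))
a,b=s(42,61,.056),s(757,131,.056);print("rail ends",a,b,np.linalg.norm(b-a))
e=d(540,510,.056);f=d(50,145,.056);print("side rail ends",e,f,np.linalg.norm(e-f))
yv=(b-a)/np.linalg.norm(b-a);xv=np.array([yv[1],-yv[0],0]);o=a+.14*yv
print("yaw deg",np.degrees(np.arctan2(-yv[0],yv[1])),"start",o)
def r(n,p): q=p-o;print(n,"x %.1f y %.1f mm"%(1e3*q@xv,1e3*q@yv))
r("n0",n0);r("n7",n7)
r("side rail a",e);r("side rail b",f)
for x,y in [(420,262+0),(172,232),(205,258),(240,286),(348,365),(395,405)]:pass
r("knob scene",s(299,36,.125)); r("knob side",d(321,262,.12))
for p in [(262,26),(332,28)]: r("block top back",s(*p,.095))
for p in [(262,72),(293,77),(325,72)]: r("block top front",s(*p,.095))
r("block side L",d(262,303,.095));r("block side near",d(318,335,.095));r("block side right",d(378,298,.095))
r("case bot near side",d(255,222,.034));r("case bot far side",d(478,150,.034))
r("case top near side",d(250,170,.079));r("case top far side",d(480,100,.079))
r("case top near scene",s(538,165,.079));r("case top far scene",s(530,415,.079));r("case bot far scene",s(530,437,.034))
r("blade end top side",d(637,128,.119));r("blade top far scene",s(292,412,.119)); r("foot end s",s(262,415,.037))
E
```

```text
scene n0,n7 [ 0.48884014 -0.12270712  0.056     ] [0.50809764 0.15696592 0.056     ] 0.2803352638409347
rail ends [ 0.48306522 -0.26110613  0.056     ] [0.52094511 0.33689863 0.056     ] 0.5992032813875856
side rail ends [ 0.48043862 -0.26093362  0.056     ] [0.51495911 0.32908889 0.056     ] 0.5910314932358453
yaw deg -3.6244893196262944 start [ 0.49191562 -0.12138616  0.056     ]
n0 x -3.0 y -1.5 mm
n7 x -1.4 y 278.8 mm
side rail a x -2.6 y -140.0 mm
side rail b x -5.5 y 451.0 mm
knob scene x 3.9 y 79.2 mm
knob side x -3.5 y 74.5 mm
block top back x -29.0 y 45.5 mm
block top back x -34.1 y 103.8 mm
block top front x 20.3 y 51.5 mm
block top front x 22.4 y 77.1 mm
block top front x 13.9 y 102.3 mm
block side L x -38.3 y 90.5 mm
block side near x -31.7 y 37.6 mm
block side right x 23.6 y 51.6 mm
case bot near side x 75.3 y 282.1 mm
case bot far side x 284.9 y 278.0 mm
case top near side x 72.3 y 280.5 mm
case top far side x 284.4 y 275.8 mm
case top near scene x 73.9 y 276.5 mm
case top far scene x 287.3 y 269.9 mm
case bot far scene x 281.9 y 276.8 mm
blade end top side x 289.2 y 101.6 mm
blade top far scene x 324.5 y 108.1 mm
foot end s x 290.2 y 84.5 mm
```

Emit:
{"api": "drive_tool", "payload": {
  "commands": [
    {"grip":-1,"x":-2.5,"y":-4},
    {"grip":-1,"x":-2.5,"y":-4},
    {"grip":-1,"x":-2.5,"y":-4},
    {"grip":-1,"x":-2.5,"y":-4},
    {"grip":-1,"az":0.063},
    {"grip":-1},
    {"grip":-1}
  ]
}}

```text
invalid input at $.commands[0]: expected keys grip, x, y, z, ax, ay, az
```

```bash
python3 - <<'E'
from station import env
import cv2,numpy as np
o=env.get_obs();c=env.camera("wrist");cv2.imwrite("pics/w1.png",c["pixels"]);print(c["K"],c["mount"].round(4),o["ee_pos"],o["ee_rot"],o["opening"],o["force"])
s=env.camera("scene")["pixels"];cv2.imwrite("pics/s2.png",s)
E
```

```text
[[371.64829954   0.         318.56665234]
 [  0.         371.64829954 233.02623811]
 [  0.           0.           1.        ]] [[-2.000e-04 -9.557e-01 -2.943e-01  7.450e-02]
 [ 1.000e+00 -2.000e-04  1.000e-04 -5.000e-04]
 [-2.000e-04 -2.943e-01  9.557e-01 -1.428e-01]
 [ 0.000e+00  0.000e+00  0.000e+00  1.000e+00]] [6.49663596e-01 5.42853242e-05 2.30583522e-01] [-2.22074595e+00 -2.22073561e+00  1.09652424e-03] 0.08541465730326671 [ 0.54080949  0.32673333 -0.3119966 ]
```

View pics/w1.png

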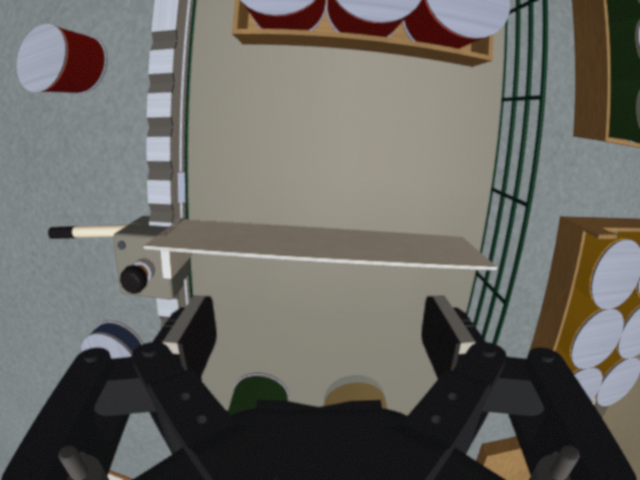

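Wrist view from the start pose: notches 3–7 at u≈161 with v≈213, 170, 126, 82 and 38, and the case's near face from (235,40) to (490,63). I'll refine the edges with intensity profiles. The move was refused because every key is required.

```bash
cat >> h.py <<'E'
import cv2
def wonz(c,o,u,v,z):
    K=c["K"];x=(u-K[0][2])/K[0][0];y=(v-K[1][2])/K[1][1];r=np.hypot(x,y)
    d=np.array([x/r*np.sin(r),y/r*np.sin(r),np.cos(r)]);M=np.array(c["mount"])
    R=cv2.Rodrigues(np.array(o["ee_rot"]))[0];p=R@M[:3,3]+o["ee_pos"];d=R@M[:3,:3]@d
    return p+d*(z-p[2])/d[2]
E
python3 - <<'E'
from station import env
from h import *
o=env.get_obs();c=env.camera("wrist");im=c["pixels"].astype(float)
g=im[:,156:166].mean((1,2)); m=g>g[20:200].mean()
ed=[i for i in range(1,225) if m[i]!=m[i-1]];print("rail edges v",ed)
hsv=cv2.cvtColor(c["pixels"],cv2.COLOR_BGR2HSV)
for u in range(250,490,30):
    col=im[20:80,u-1:u+2].mean(1);s=hsv[20:80,u,1];print(u,[int(k) for k in s[:50]][0:50:1] if u==250 else "", "bottom v", 20+max(np.where(s>90)[0]))
b=[]
for u in range(245,488,6):
    s=hsv[20:80,u,1].astype(int);w=np.where(s>90)[0];b.append((u,20+w.max()+.5))
P=np.array([wonz(c,o,u,v,.034) for u,v in b])
N=np.array([wonz(c,o,161,(ed[i]+ed[i+1]-1)/2,.056) for i in range(len(ed)-1)])
print(N[:,1].round(4),np.diff(N[:,1]).round(4),N[:,0].round(4))
np.save("case.npy",P);print(P[[0,-1]]); print(np.polyfit(P[:,0],P[:,1],1))
E
```

```text
rail edges v [31, 50, 73, 93, 117, 137, 161, 180, 204, 222]
250 [120, 118, 120, 119, 120, 121, 120, 120, 120, 118, 120, 118, 118, 122, 131, 142, 160, 148, 144, 153, 150, 148, 139, 102, 57, 36, 26, 28, 26, 24, 26, 26, 26, 26, 28, 26, 28, 26, 28, 26, 26, 26, 26, 28, 24, 26, 26, 26, 24, 26] bottom v 43
280  bottom v 43
310  bottom v 44
340  bottom v 46
370  bottom v 50
400  bottom v 53
430  bottom v 57
460  bottom v 63
[ 0.1564  0.1365  0.1165  0.0964  0.0764  0.0565  0.0368  0.0168 -0.0032] [-0.0199 -0.0199 -0.0201 -0.02   -0.02   -0.0197 -0.02   -0.02  ] [0.509  0.5093 0.5093 0.5089 0.5082 0.5071 0.5056 0.5038 0.5016]
[[0.5825308  0.14964818 0.034     ]
 [0.80829887 0.14145971 0.034     ]]
[-0.06120031  0.1850554 ]
```

Emit:
{"api": "drive_tool", "payload": {
  "commands": [
    {"grip":-1,"x":-2.5,"y":-4,"z":0,"ax":0,"ay":0,"az":0},
    {"grip":-1,"x":-2.5,"y":-4,"z":0,"ax":0,"ay":0,"az":0},
    {"grip":-1,"x":-2.5,"y":-4,"z":0,"ax":0,"ay":0,"az":0},
    {"grip":-1,"x":-2.6,"y":-3.8,"z":0,"ax":0,"ay":0,"az":0},
    {"grip":-1,"x":0,"y":0,"z":0,"ax":0,"ay":0,"az":0.063},
    {"grip":-1,"x":0,"y":0,"z":0,"ax":0,"ay":0,"az":0},
    {"grip":-1,"x":0,"y":0,"z":0,"ax":0,"ay":0,"az":0}
  ]
}}

```text
t: 1.23
ee_pos: [0.4923, -0.1008, 0.2314]
ee_rot: [2.289, 2.152, 0.0]
force: [-0.0, 1.3, -0.5]
opening: -0.0001
grip_force: 0.0
```

```bash
python3 - <<'E'
from station import env
import cv2,numpy as np
o=env.get_obs();c=env.camera("wrist");cv2.imwrite("pics/w2.png",c["pixels"])
print(o["t"],o["ee_pos"],cv2.Rodrigues(o["ee_rot"])[0].round(3),o["opening"],o["force"])
E
```

```text
1.225 [ 0.49227906 -0.10083431  0.23139181] [[ 0.062  0.998  0.   ]
 [ 0.998 -0.062 -0.   ]
 [-0.     0.    -1.   ]] -7.361623739583657e-05 [-0.04419122  1.27356791 -0.46166285]
```

View pics/w2.png

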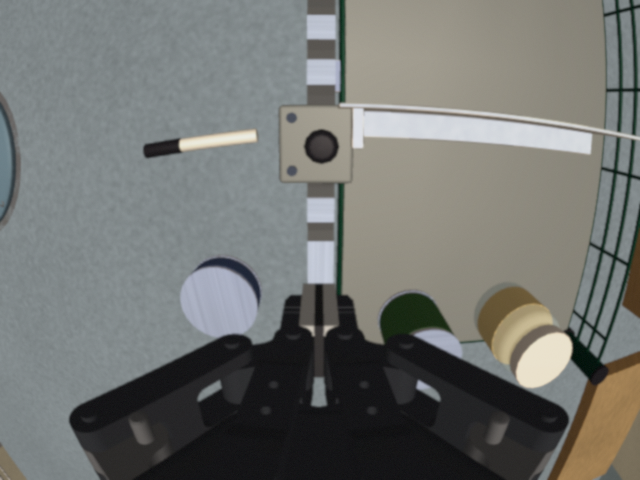

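The tool is aligned with the rail: the carriage's near edge is at v≈183 (u 280–352) and the fingertips are on the rail line. I'll check clearance to the green can and the face position before descending.

```bash
cat >> h.py <<'E'
yv=np.array([.0632,.998,0]);xv=np.array([.998,-.0632,0]);o0=np.array([.4903,-.123,0])
def rc(p): q=np.array(p)-o0;return (1e3*np.array([q@xv,q@yv,q[2]])).round(1)
E
python3 - <<'E'
from station import env
from h import *
S=env.camera("scene");o=env.get_obs();c=env.camera("wrist")
print("tcp",rc(o["ee_pos"]))
print("can",rc(onz(S,230+53/2.9,215+112/2.9,.114)),"jar",rc(onz(S,230+25/2.9,215+215/2.9,.139)))
for u,v,z in [(281,183,.095),(352,183,.095),(278,106,.095),(321,146,.13),(321,231,.056),(341,104,.119)]: print(u,v,rc(wonz(c,o,u,v,z)))
E
```

```text
tcp [  0.6  22.3 231.3]
can [  98.2 -100.3  114. ] jar [209.8 -93.3 139. ]
281 183 [-28.5  50.7  95. ]
352 183 [25.5 50.7 95. ]
278 106 [-30.  109.1  95. ]
321 146 [  1.6  81.  130. ]
321 231 [ 2.3  0.7 56. ]
341 104 [ 15.1 109.3 119. ]
```

Emit:
{"api": "drive_tool", "payload": {
  "commands": [
    {"grip":-1,"x":0,"y":0,"z":4,"ax":0,"ay":0,"az":0},
    {"grip":-1,"x":0,"y":0,"z":4,"ax":0,"ay":0,"az":0},
    {"grip":-1,"x":0,"y":0,"z":4,"ax":0,"ay":0,"az":0},
    {"grip":-1,"x":0,"y":0,"z":2.6,"ax":0,"ay":0,"az":0},
    {"grip":-1,"x":0,"y":0,"z":1,"ax":0,"ay":0,"az":0},
    {"grip":-1,"x":0,"y":0,"z":0,"ax":0,"ay":0,"az":0},
    {"grip":-1,"x":0.6,"y":0,"z":0,"ax":0,"ay":0,"az":0},
    {"grip":-1,"x":0.4,"y":0,"z":0,"ax":0,"ay":0,"az":0},
    {"grip":-1,"x":0,"y":0,"z":0,"ax":0,"ay":0,"az":0}
  ]
}}

```text
t: 2.5
ee_pos: [0.493, -0.0908, 0.076]
ee_rot: [2.289, 2.15, 0.001]
force: [-0.4, 0.4, -0.4]
opening: 0.0004
grip_force: 0.0
```

Emit:
{"api": "drive_tool", "payload": {
  "commands": [
    {"grip":-1,"x":0.2,"y":0,"z":0,"ax":0,"ay":0,"az":0},
    {"grip":-1,"x":0.2,"y":0,"z":0,"ax":0,"ay":0,"az":0},
    {"grip":-1,"x":0.2,"y":0,"z":0,"ax":0,"ay":0,"az":0},
    {"grip":-1,"x":0.2,"y":0,"z":0,"ax":0,"ay":0,"az":0},
    {"grip":-1,"x":0.2,"y":0,"z":0,"ax":0,"ay":0,"az":0},
    {"grip":-1,"x":0.2,"y":0,"z":0,"ax":0,"ay":0,"az":0}
  ]
}}

```text
t: 3.25
ee_pos: [0.4933, -0.0805, 0.0753]
ee_rot: [2.288, 2.15, -0.004]
force: [-1.2, -8.7, -1.8]
opening: -0.0002
grip_force: 4.2
```

Emit:
{"api": "drive_tool", "payload": {
  "commands": [
    {"grip":-1,"x":0.2,"y":0,"z":0,"ax":0,"ay":0,"az":0},
    {"grip":-1,"x":0.2,"y":0,"z":0,"ax":0,"ay":0,"az":0},
    {"grip":-1,"x":0.2,"y":0,"z":0,"ax":0,"ay":0,"az":0},
    {"grip":-1,"x":0.2,"y":0,"z":0,"ax":0,"ay":0,"az":0},
    {"grip":-1,"x":0.2,"y":0,"z":0,"ax":0,"ay":0,"az":0},
    {"grip":-1,"x":0.2,"y":0,"z":0,"ax":0,"ay":0,"az":0},
    {"grip":-1,"x":0,"y":0,"z":0,"ax":0,"ay":0,"az":0}
  ]
}}

```text
t: 4.12
ee_pos: [0.4942, -0.0667, 0.0753]
ee_rot: [-2.29, -2.15, -0.001]
force: [-0.0, -2.6, -1.1]
opening: 0.0003
grip_force: 0.8
```

```bash
python3 - <<'E'
from station import env
from h import *
o=env.get_obs();c=env.camera("wrist");cv2.imwrite("pics/w3.png",c["pixels"]);print(rc(o["ee_pos"]))
E
```

```text
[ 0.3 56.4 75.3]
```

View pics/w3.png

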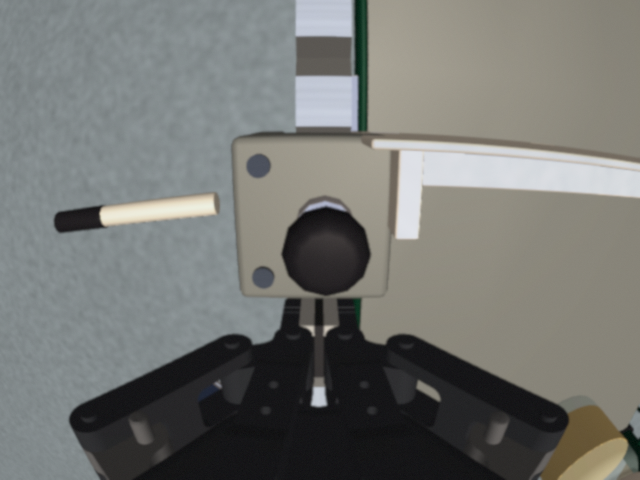

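The fingertips are on the carriage's face and it slides as expected. The arm's pressing force was under 9 N.

Emit:
{"api": "drive_tool", "payload": {
  "commands": [
    {"grip":-1,"x":0.3,"y":0,"z":0,"ax":0,"ay":0,"az":0},
    {"grip":-1,"x":0.3,"y":0,"z":0,"ax":0,"ay":0,"az":0},
    {"grip":-1,"x":0.3,"y":0,"z":0,"ax":0,"ay":0,"az":0},
    {"grip":-1,"x":0.3,"y":0,"z":0,"ax":0,"ay":0,"az":0},
    {"grip":-1,"x":0.3,"y":0,"z":0,"ax":0,"ay":0,"az":0},
    {"grip":-1,"x":0.3,"y":0,"z":0,"ax":0,"ay":0,"az":0},
    {"grip":-1,"x":0.3,"y":0,"z":0,"ax":0,"ay":0,"az":0},
    {"grip":-1,"x":0.3,"y":0,"z":0,"ax":0,"ay":0,"az":0},
    {"grip":-1,"x":0.3,"y":0,"z":0,"ax":0,"ay":0,"az":0},
    {"grip":-1,"x":0.3,"y":0,"z":0,"ax":0,"ay":0,"az":0},
    {"grip":-1,"x":0.3,"y":0,"z":0,"ax":0,"ay":0,"az":0},
    {"grip":-1,"x":0.3,"y":0,"z":0,"ax":0,"ay":0,"az":0}
  ]
}}

```text
t: 5.68
ee_pos: [0.4964, -0.0319, 0.0754]
ee_rot: [2.29, 2.15, -0.002]
force: [-1.2, -3.8, -0.5]
opening: -0.0001
grip_force: 2.0
```

Emit:
{"api": "drive_tool", "payload": {
  "commands": [
    {"grip":-1,"x":0.3,"y":0,"z":0,"ax":0,"ay":0,"az":0},
    {"grip":-1,"x":0.3,"y":0,"z":0,"ax":0,"ay":0,"az":0},
    {"grip":-1,"x":0.3,"y":0,"z":0,"ax":0,"ay":0,"az":0},
    {"grip":-1,"x":0.3,"y":0,"z":0,"ax":0,"ay":0,"az":0},
    {"grip":-1,"x":0.3,"y":0,"z":0,"ax":0,"ay":0,"az":0},
    {"grip":-1,"x":0.3,"y":0,"z":0,"ax":0,"ay":0,"az":0},
    {"grip":-1,"x":0.3,"y":0,"z":0,"ax":0,"ay":0,"az":0},
    {"grip":-1,"x":0.3,"y":0,"z":0,"ax":0,"ay":0,"az":0},
    {"grip":-1,"x":0.3,"y":0,"z":0,"ax":0,"ay":0,"az":0},
    {"grip":-1,"x":0.3,"y":0,"z":0,"ax":0,"ay":0,"az":0},
    {"grip":-1,"x":0.3,"y":0,"z":0,"ax":0,"ay":0,"az":0},
    {"grip":-1,"x":0.3,"y":0,"z":0,"ax":0,"ay":0,"az":0}
  ]
}}

```text
t: 7.18
ee_pos: [0.4985, 0.0032, 0.0752]
ee_rot: [2.288, 2.15, -0.005]
force: [-2.0, -8.7, -0.4]
opening: 0.0
grip_force: 4.4
```

Emit:
{"api": "drive_tool", "payload": {
  "commands": [
    {"grip":-1,"x":0.3,"y":0,"z":0,"ax":0,"ay":0,"az":0},
    {"grip":-1,"x":0.3,"y":0,"z":0,"ax":0,"ay":0,"az":0},
    {"grip":-1,"x":0.3,"y":0,"z":0,"ax":0,"ay":0,"az":0},
    {"grip":-1,"x":0.3,"y":0,"z":0,"ax":0,"ay":0,"az":0},
    {"grip":-1,"x":0.3,"y":0,"z":0,"ax":0,"ay":0,"az":0},
    {"grip":-1,"x":0.3,"y":0,"z":0,"ax":0,"ay":0,"az":0},
    {"grip":-1,"x":0.3,"y":0,"z":0,"ax":0,"ay":0,"az":0},
    {"grip":-1,"x":0.3,"y":0,"z":0,"ax":0,"ay":0,"az":0},
    {"grip":-1,"x":0.2,"y":0,"z":0,"ax":0,"ay":0,"az":0},
    {"grip":-1,"x":0,"y":0,"z":0,"ax":0,"ay":0,"az":0}
  ]
}}

```text
t: 8.43
ee_pos: [0.5004, 0.0312, 0.0754]
ee_rot: [-2.29, -2.151, -0.001]
force: [-1.0, -0.2, -0.4]
opening: 0.0
grip_force: 0.0
```

```bash
python3 - <<'E'
from station import env
from h import *
o=env.get_obs();c=env.camera("wrist");cv2.imwrite("pics/w4.png",c["pixels"]);print(o["t"],rc(o["ee_pos"]),o["force"])
E
```

```text
8.425 [  0.4 154.5  75.4] [-1.04503492 -0.17275677 -0.42023536]
```

View pics/w4.png

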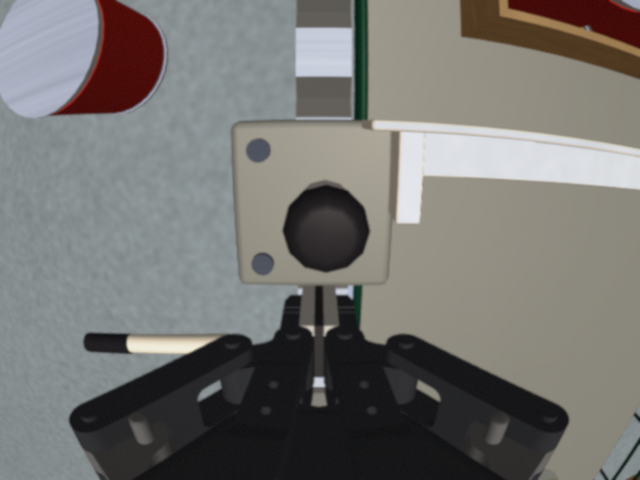

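The divider has clicked into notch 5 (contact force is gone). Notches 6 and 7 are visible ahead at v≈97 and v≈12, and the case's bottom corner is at (462,36). I'll cross-check the gap with this picture.

```bash
python3 - <<'E'
from station import env
from h import *
o=env.get_obs();c=env.camera("wrist")
g=c["pixels"][:120,310:340].mean((1,2));m=g>150;ed=[i for i in range(1,115) if m[i]!=m[i-1]];print(ed)
for v in ed: print("rail edge",rc(wonz(c,o,325,v-.5,.056)))
s=cv2.cvtColor(c["pixels"],cv2.COLOR_BGR2HSV)[:,:,1]
for u in range(470,640,24):
    v=np.where(s[:110,u]>90)[0].max()+.5;print("case",rc(wonz(c,o,u,v,.034)))
print("block top edges",rc(wonz(c,o,310,121.5,.095)),rc(wonz(c,o,310,284,.095)))
E
```

```text
[27, 76]
rail edge [  2.6 271.5  56. ]
rail edge [  2.6 249.3  56. ]
case [ 77.7 277.8  34. ]
case [ 91.8 277.7  34. ]
case [106.8 277.9  34. ]
case [122.9 277.3  34. ]
case [140.5 277.7  34. ]
case [159.9 277.3  34. ]
case [181.5 277.3  34. ]
case [206.  277.2  34. ]
block top edges [ -2.9 229.   95. ] [ -3.3 171.4  95. ]
```

The two pictures agree: the case face is at 277.5 mm, so notch 6 (240 mm) puts the blade at 270 mm with about 7 mm to spare, and notch 7 would hit. One more notch.

Emit:
{"api": "drive_tool", "payload": {
  "commands": [
    {"grip":-1,"x":0.2,"y":0,"z":0,"ax":0,"ay":0,"az":0},
    {"grip":-1,"x":0.2,"y":0,"z":0,"ax":0,"ay":0,"az":0},
    {"grip":-1,"x":0.2,"y":0,"z":0,"ax":0,"ay":0,"az":0},
    {"grip":-1,"x":0.2,"y":0,"z":0,"ax":0,"ay":0,"az":0},
    {"grip":-1,"x":0.2,"y":0,"z":0,"ax":0,"ay":0,"az":0},
    {"grip":-1,"x":0.2,"y":0,"z":0,"ax":0,"ay":0,"az":0},
    {"grip":-1,"x":0.2,"y":0,"z":0,"ax":0,"ay":0,"az":0},
    {"grip":-1,"x":0.2,"y":0,"z":0,"ax":0,"ay":0,"az":0},
    {"grip":-1,"x":0.2,"y":0,"z":0,"ax":0,"ay":0,"az":0},
    {"grip":-1,"x":0.2,"y":0,"z":0,"ax":0,"ay":0,"az":0},
    {"grip":-1,"x":0.2,"y":0,"z":0,"ax":0,"ay":0,"az":0},
    {"grip":-1,"x":0.2,"y":0,"z":0,"ax":0,"ay":0,"az":0}
  ]
}}

```text
t: 10.02
ee_pos: [0.5019, 0.0549, 0.0753]
ee_rot: [2.29, 2.15, 0.0]
force: [-0.3, -3.7, -0.2]
opening: 0.0001
grip_force: 1.6
```

Emit:
{"api": "drive_tool", "payload": {
  "commands": [
    {"grip":-1,"x":0.2,"y":0,"z":0,"ax":0,"ay":0,"az":0},
    {"grip":-1,"x":0.2,"y":0,"z":0,"ax":0,"ay":0,"az":0},
    {"grip":-1,"x":0.2,"y":0,"z":0,"ax":0,"ay":0,"az":0},
    {"grip":-1,"x":0.2,"y":0,"z":0,"ax":0,"ay":0,"az":0},
    {"grip":-1,"x":0.2,"y":0,"z":0,"ax":0,"ay":0,"az":0},
    {"grip":-1,"x":0.2,"y":0,"z":0,"ax":0,"ay":0,"az":0},
    {"grip":-1,"x":0.15,"y":0,"z":0,"ax":0,"ay":0,"az":0},
    {"grip":-1,"x":0.1,"y":0,"z":0,"ax":0,"ay":0,"az":0},
    {"grip":-1,"x":0,"y":0,"z":0,"ax":0,"ay":0,"az":0},
    {"grip":-1,"x":0,"y":0,"z":0,"ax":0,"ay":0,"az":0}
  ]
}}

```text
t: 11.28
ee_pos: [0.5027, 0.0693, 0.0753]
ee_rot: [-2.29, -2.15, -0.0]
force: [0.4, 0.0, -0.2]
opening: -0.0001
grip_force: 0.0
```

```bash
python3 - <<'E'
from station import env
from h import *
o=env.get_obs();c=env.camera("wrist");cv2.imwrite("pics/w5.png",c["pixels"]);print(o["t"],rc(o["ee_pos"]),o["force"])
E
```

```text
11.275 [  0.2 192.7  75.3] [ 0.37544457  0.03211368 -0.16474532]
```

View pics/w5.png

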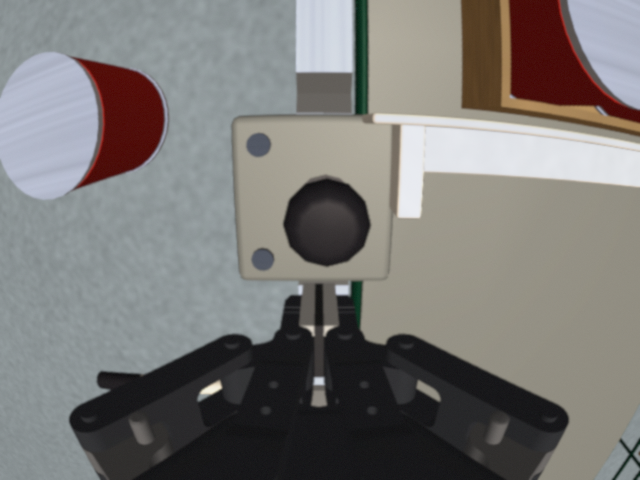

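The force has dropped to zero, the knob is low and the last notch shows at v≈92, so the divider has dropped in just short of the case. Next I'll back off, rise and verify from above.

Emit:
{"api": "drive_tool", "payload": {
  "commands": [
    {"grip":-1,"x":-1.5,"y":0,"z":0,"ax":0,"ay":0,"az":0},
    {"grip":-1,"x":-1.5,"y":0,"z":0,"ax":0,"ay":0,"az":0},
    {"grip":-1,"x":0,"y":0,"z":-4,"ax":0,"ay":0,"az":0},
    {"grip":-1,"x":0,"y":0,"z":-4,"ax":0,"ay":0,"az":0},
    {"grip":-1,"x":0,"y":0,"z":-4,"ax":0,"ay":0,"az":0},
    {"grip":-1,"x":0,"y":0,"z":-4,"ax":0,"ay":0,"az":0},
    {"grip":-1,"x":0,"y":3,"z":-2,"ax":0,"ay":0,"az":0},
    {"grip":-1,"x":0,"y":4,"z":0,"ax":0,"ay":0,"az":0},
    {"grip":-1,"x":0,"y":3,"z":0,"ax":0,"ay":0,"az":0},
    {"grip":-1,"x":0,"y":0,"z":0,"ax":0,"ay":0,"az":0},
    {"grip":-1,"x":0,"y":0,"z":0,"ax":0,"ay":0,"az":0}
  ]
}}

```text
t: 12.7
ee_pos: [0.6, 0.0323, 0.2549]
ee_rot: [-2.291, -2.149, 0.001]
force: [0.5, 0.5, 0.1]
opening: 0.0004
grip_force: 0.0
```

```bash
python3 - <<'E'
from station import env
from h import *
o=env.get_obs();c=env.camera("wrist");cv2.imwrite("pics/w6.png",c["pixels"]);print(o["t"],rc(o["ee_pos"]),o["force"])
E
```

```text
12.7 [ 99.7 161.9 254.9] [0.4509565  0.51247361 0.07261225]
```

View pics/w6.png

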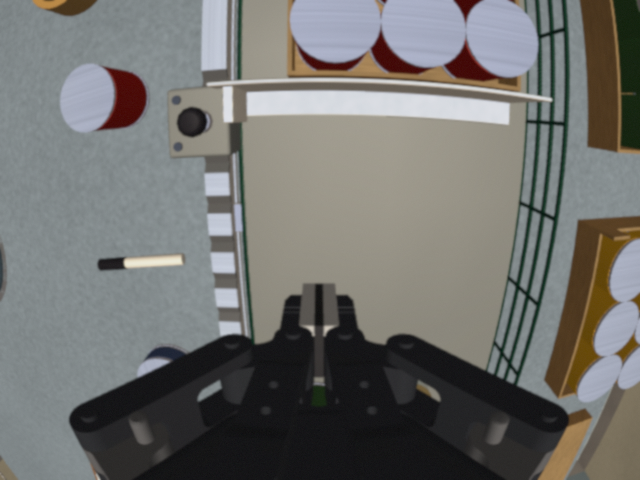

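```bash
python3 - <<'E'
from station import env
from h import *
o=env.get_obs();c=env.camera("wrist")
for n,u,v,z in [("near",200,157,.095),("far",190,88.5,.095),("knob",192,122,.128),("case top",292,75.5,.079),("case top r",518,87,.079),("blade top",240,82,.119),("blade top",540,98,.119),("notch7",213,76,.056),("flat 200-240?",217,184,.056)]: print(n,rc(wonz(c,o,u,v,z)))
E
```

```text
near [ -0.7 210.2  95. ]
far [ -7.7 268.8  95. ]
knob [  5.  239.8 128. ]
case top [ 76.7 276.9  79. ]
case top r [283.7 279.8  79. ]
blade top [ 40.5 268.4 119. ]
blade top [283.1 268.1 119. ]
notch7 [  1.5 283.1  56. ]
flat 200-240? [  2.1 180.2  56. ]
```

Measured from above, the divider is at 240 mm (knob at 239.8, near edge at 210), the blade is at about 269–270 mm and the case is still at about 277 mm.

```bash
python3 -c "
from station import env
print(env.job_done())"
```

```text
the job is handed in; nothing more can be done
None
```

I pushed the divider from notch 2 to the 240 mm notch, the last one before the case; it stands there by itself with about 7 mm to spare, the case has not shifted, and the job is handed in.

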